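Set a repaired pump controller's pressure collar and hold its recessed reset

ROBOT

A 7-joint arm with a two-finger parallel gripper is mounted at the origin on the work surface. World frame = base frame: x ahead of the robot, y to its left, z up, the work surface at z = 0. Lengths are in mm, angles in rad, forces in N, time in s.
With the tool pointing down it reaches from about 400 to 875 mm from the base axis. Payload 4.4 kg.
Tool frame: the origin (TCP) lies midway between the tips of the shut fingers; the grasp point (between the pads) lies 19 mm behind it; z points along the fingers, y is the line along which they close (so a half turn about z gives the same grasp; the last joint's range is limited). The gripper opens to 85 mm and grips with 20 to 120 N. Pads are 22 mm wide; open, the fingers measure 114 mm over their backs; the gripper's body (76 mm by 85 mm) begins 54 mm behind the grasp point. The pads swing forward as they close: fully open they stand 13 mm farther back than shut.
Start: joints at [-1.219, 0.628, 0.038, 1.517, -0.027, 0.996, -0.02], TCP at [263.717, 594.114, 231.313] pointing down, gripper open.
Joint ranges: [-3.06, 3.06], [-0.37, 2.12], [-1.25, 1.32], [0.18, 2.47], [-1.1, 4.24], [0.23, 1.98], [-2.94, 2.94]. Speed limits (rad/s): [2.57, 2.57, 3.14, 3.14, 3.14, 3.14, 3.14].

INTERFACE

Orientations are given as [roll, pitch, yaw] about the fixed x, y, z axes, in that order (R = Rz(yaw) Ry(pitch) Rx(roll)).
In Python, from cell import read_state, get_image, finish_job gives the robot as it stands.
- The arm moves only by the tool send_rows, never from a script. Its argument "series" is a list of rows, each an object of numbers: "ax", "ay", "az": the turn, a rotation vector about the tool's x, y, z in rad; "dx", "dy", "dz": the shift along the tool's x, y, z in cm; "hand": the closure, from 0 (fully open) to 1 (shut). In form: [{"ax": .., "ay": .., "az": .., "dx": .., "dy": .., "dz": .., "hand": ..}, ...]. A call has 1 to 10 rows; each row is the pose to reach, as a shift and turn from the pose commanded when the call began, along the tool's axes at that moment; what a row does not reach only later rows make up. A row lasts 1/10 s, in which the tool goes at most 50 mm and 8.59 degrees, less where a joint would pass 70% of its speed; a pose out of reach is approached as far as the arm can. A call with a gripper value outside its range is refused whole. The fingers move at their own pace and stop on an object; the grip force is fixed at half the most. Time passes only in rows, so rows that repeat a pose let the fingers close. It gives the time, the measured TCP pose, the force, the opening and the grip force at its end, in the units of the state.
- read_state(): the state, without advancing time (a new reading comes with each control period).
- get_image(name): name is "scene" or "top"; returns a dict with "pixels" (400x640x3 uint8, red, green, blue), "mtx" (3x3 intrinsics, pixels), "k1" (the pictures are not rectified: a ray, as slopes to the right and down, at radius r is drawn at 1 + k1 r^2 times it, then the intrinsics apply), "R" (3x3) and "t" (3): a world point X has camera coordinates R X + t. Camera axes: x right, y down, z forward; pixel columns grow to the right and rows downward; lengths in mm; the calibration is good to about 2 mm. A picture is of the moment at which its call begins. There is no depth.
- finish_job(): hands the job in; it is judged then, once.
The state is a dict: "clock": time; "qpos": joint angles; "qd": joint speeds; "tau": joint torques, N m; "eef_pos": TCP position; "tool_rot": TCP orientation; "force": force on the tool from outside, world axes, zero at the start; "torque": the same for the moment, N m; "width": finger opening in mm; "gripper_force": force on a finger pad.
Only numpy, scipy, OpenCV 4.12 (cv2) and the standard library are available. Lean on these libraries where they do the work, as an engineer would, in place of code of your own. Each camera call takes 0.05 s, during which the arm holds its last target. There are 200 camera calls.

TASK

The repaired pump controller in the cradle needs its cut-in pressure set and stored: turn its ribbed collar clockwise until the white pointer clicks in at 5, then take the reset pin (the slim hexagonal-handled tool) from the tool stand, reach it down through the hole in the controller's cover and press the recessed reset button all the way down. Do not press the reset button before the collar stands at 5, and leave the other tools, the multimeter and the loose union nut where they are. Finish while still gripping the pin and holding the button down with it: do not let go or lift off.

Things in the scene. Friction and masses are not known exactly. Their poses are not given: they have to be found in the camera images.
- controller: In-line water-pump controller, fixed in a bench cradle. Black pipe body along its y axis, 260 mm over the ports (blue union nut at the -y end); on top a flat grey cover, 118 mm (x) by 186 mm (y), its face 105 mm above the table. Origin: on the table under the cover's middle, z up. On the cover: setting collar, axis at x = 0, y = +45 mm; round reset hole at x = 0, y = -45 mm; otherwise flat.
- collar (a joint): Setting collar angle, rad: 0 at number 1, growing CLOCKWISE seen from above, 0.349 (20 degrees) per number; 5 is at 1.396, 8 at 2.443; stops at 1 and 8. Starts near 1, 2 or 3. A ball detent (0.08 N m) clicks it into each number; it stays where left. White pointer on the collar; white numbers fixed around it: 5 lies 10 degrees clockwise from the controller's +x, 1 lies 70 anticlockwise.
- collar_top (a point): Centre of the collar's top face, 134 mm above the table. The collar is an upright black ribbed cylinder, 44 mm in diameter and 28 mm high, turning about its vertical axis, its foot 1 mm above the cover. A white line on its top and side is the pointer. Nothing else stands up from the cover near it.
- reset_hole (a point): Centre of the reset hole's mouth, level with the cover's face, 105 mm above the table. Round hole, 12 mm in diameter (too small for a finger), straight down through the 10 mm thick cover. Does not move; its axes are the controller's.
- reset_button (a joint): Travel of the recessed reset button in m: 0 released, 0.005 all the way down, where it meets a hard stop. It is sprung: it starts to move at about 2 N, is fully down at about 5.6 N, and comes back up when let go.
- button_top (a point): Centre of the white button's flat top (17 mm across, wider than the hole), under the reset hole; 12 mm below the cover's face when released, 17 mm when fully down. Moves with the button.
- stand: Wooden tool stand, fixed: 190 mm (x) by 70 mm (y), upper board's face 86 mm above the table. Three 10 mm holes in a row along its x at -60, 0, +60 mm, holding the reset pin, a screwdriver and a nut driver in any order. Origin: on the table under the middle hole, z up. Handles beside it are up to 28 mm thick, tops up to 160 mm above the table: close the fingers across the row, not along it.
- reset_pin: Reset pin, 40 g, upright in the stand, tip down. Grey hexagonal handle 14 mm across flats, 76 to 147 mm from the tip; grey ferrule 18 mm across, 70 to 76 mm from the tip, resting on the stand's board; below it a straight steel shaft 5 mm in diameter with a flat tip. Origin: centre of the tip (16 mm above the table in the stand), z up the tool. Flats face its x axis and every 60 degrees from it.
- pin_tip (a point): The centre of the reset pin's tip (the same point as its origin).
- screwdriver: Bystander in the stand: flat-blade screwdriver with a round black handle 26 mm thick. Origin at its blade's tip. Leave it.
- nut_driver: Bystander in the stand: nut driver with a round black handle 22 mm thick, flared to 28 mm at the top. Origin at its socket's tip. Leave it.
- multimeter: Bystander: green and black multimeter lying on the table beyond the work, 190 by 90 by 40 mm. Origin: centre of its underside. Leave it.
- union_nut: Bystander: loose blue ribbed union nut, 58 mm across and 38 mm high, lying on the table close in front of the robot. Origin: centre of its underside. Leave it.
Mind the look-alikes: they are no part of the job. Leave any blue or green look-alike of the reset_pin alone.

How it is judged:
By the outcome, as a careful person would: the job done as asked, in the order asked, and still so for the second after the job is handed in, while the arm keeps its last pose, push and grip.
It also fails if it takes over 54 s, if anything falls off the work surface, if the arm or the gripper's body presses on something with over 40 N, if the wrist force passes 120 N, or if a joint passes its speed limit or range.

## Working session

There is one attempt and no reset: what is moved stays moved. The work goes in short steps, Python scripts to look and compute and a tool call to move; the robot and the scene stay as the last step left them, time stands still between calls to the robot, and variables do not carry over. Pictures are saved under pics/ and viewed, at most 10 in all, crops included, and the job is handed in when it is done.

Besides the shell and the picture viewer there is one more tool, called after "Request:" as name(argument=value, ...), one argument or row to a line, values as JSON. send_rows: Moves the arm, as the interface text tells. Its arguments: {"type":"object","properties":{"series":{"type":"array","items":{"type":"object","properties":{"ax":{"type":"number"},"ay":{"type":"number"},"az":{"type":"number"},"dx":{"type":"number"},"dy":{"type":"number"},"dz":{"type":"number"},"hand":{"type":"number"}}}}},"required":["series"]}

```bash
mkdir -p pics
cat > h.py <<'E'
import numpy as np, cv2
from cell import read_state, get_image, finish_job
def snap(name,fn):
    g=get_image(name); cv2.imwrite('pics/'+fn,cv2.cvtColor(g['pixels'],cv2.COLOR_RGB2BGR)); np.save('pics/'+fn+'.npy',{k:np.array(v) for k,v in g.items()},allow_pickle=True); return g
def load(fn): return np.load('pics/'+fn+'.npy',allow_pickle=True).item()
def ray(g,u,v):
    K=np.array(g['mtx']);R=np.array(g['R']);t=np.array(g['t'])
    p=cv2.undistortPoints(np.array([[[u,v]]],float),K,np.array([float(g['k1']),0,0,0]),None)[0,0]
    return -R.T@t, R.T@np.array([p[0],p[1],1.])
def onz(g,u,v,z):
    c,d=ray(g,u,v); return c+d*(z-c[2])/d[2]
def proj(g,X):
    p,_=cv2.projectPoints(np.array(X,float).reshape(-1,3),cv2.Rodrigues(np.array(g['R'],float))[0],np.array(g['t'],float),np.array(g['mtx'],float),np.array([float(g['k1']),0,0,0]));return p[:,0]
E
python3 - <<'E'
from h import *
for n in('scene','top'):
    g=snap(n,n+'0.png'); print(n,-np.array(g['R']).T@g['t'],np.array(g['R'])[2],np.array(g['mtx'])[0,0],g['k1'])
print(read_state())
E
```

```text
scene [1052.28975878 -641.3881881   778.12923071] [-0.4645606   0.63226328 -0.62002144] 514.0658818616786 -0.02281485512375497
top [521.93045314  25.94004073 765.46647614] [ 0.09127131 -0.01439596 -0.995722  ] 364.8740017961513 -0.022708249717848832
{'clock': 0.1, 'qpos': array([-1.21881093,  0.62925299,  0.0384594 ,  1.51827953, -0.02701238,
        0.99630761, -0.02001837]), 'qd': array([ 2.24464680e-04, -2.70919901e-03,  1.74981437e-04, -2.67577461e-03,
       -2.21279444e-04, -6.25739176e-05, -6.88646970e-04]), 'tau': array([ 3.36898942e-03, -5.64525926e+01,  1.23069808e+00, -1.93972671e+01,
        1.13268133e-02,  5.37295447e-03,  2.84065518e-07]), 'eef_pos': array([263.47519033, 593.58322589, 230.47805092]), 'tool_rot': array([-3.13986355e+00,  1.60412993e-05,  2.72377006e+00]), 'force': array([ 0.49302226, -0.11600325,  0.71360628]), 'torque': array([ 0.03720337, -0.0100575 ,  0.06296257]), 'gripper_force': 0.0, 'width': 85.32504887445474}
```

View pics/scene0.png

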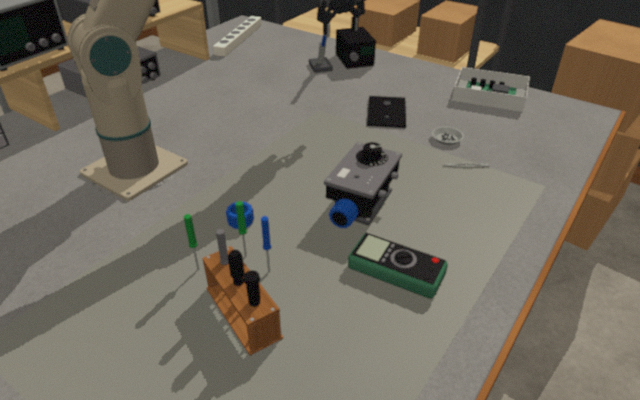

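View pics/top0.png

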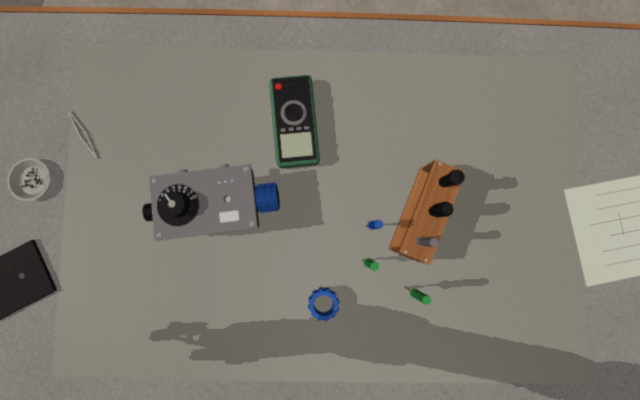

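The scene view shows the stand at (240,300) with the grey pin at its robot-side end (221,243) and the green and blue look-alikes near it. In the top view the controller is at (203,202), its collar at (178,205), the reset hole near (228,199) and the pin at (432,243). Next I enlarge the controller and the stand.

Run:
```python
from h import *
a=cv2.imread('pics/top0.png')
A=cv2.resize(a[155:250,140:290],None,fx=5,fy=5,interpolation=cv2.INTER_CUBIC)[:, :400*2]
B=cv2.resize(a[150:310,350:480],None,fx=3.6,fy=3.6,interpolation=cv2.INTER_CUBIC)
cv2.imwrite('pics/cA.png',A);cv2.imwrite('pics/cB.png',B);print(A.shape,B.shape)
```

```text
(475, 750, 3) (576, 468, 3)
```

View pics/cA.png

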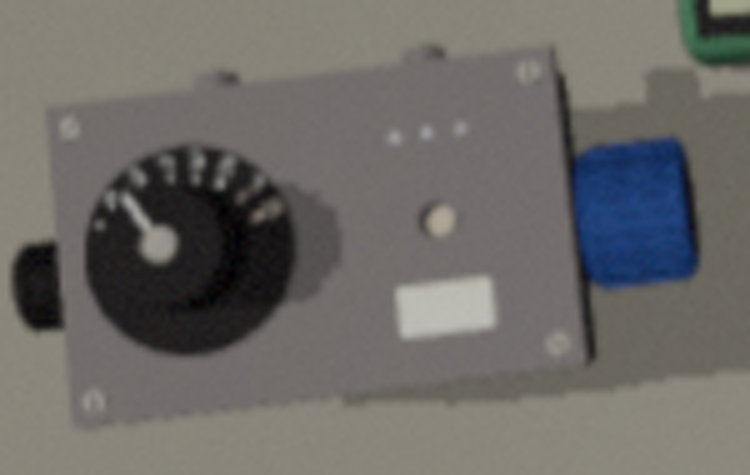

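View pics/cB.png

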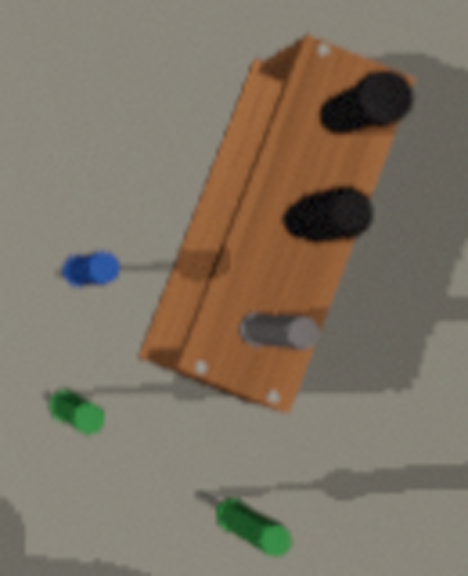

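The collar pointer sits at crop (122,195) against a hub at (158,245), which puts it between numbers 2 and 3. The button shows through the hole at (438,220). The grey pin's top is at crop B (303,333), the robot-side hole of the stand. Now the geometry.

```bash
cat >> h.py <<'E'
def cA(x,y): return x/5+140-.4, y/5+155-.4
def cB(x,y): return x/3.6+350-.36, y/3.6+150-.36
E
python3 - <<'E'
from h import *
np.set_printoptions(precision=1,suppress=True)
g=load('top0.png')
C=[onz(g,*cA(*p),105)[:2] for p in[(48,107),(552,46),(582,362),(75,428)]]
print(C,'mid',np.mean(C,0),'len',[np.linalg.norm(C[i]-C[i-1]) for i in range(4)])
y=(C[0]+C[3]-C[1]-C[2]);y/=np.linalg.norm(y);x=C[0]+C[1]-C[2]-C[3];print('yaw y,x',np.degrees(np.arctan2(-y[0],y[1])),np.degrees(np.arctan2(x[1],x[0])))
m=np.mean(C,0);print('collar,hole pred',m+45*y,m-45*y)
hub=onz(g,*cA(158,245),134)[:2];pt=onz(g,*cA(122,195),134)[:2];print('hub',hub,'ptr',pt,np.degrees(np.arctan2(*(pt-hub)[::-1])),np.linalg.norm(pt-hub))
print('hole',onz(g,*cA(440,220),105))
print('pin top',onz(g,*cB(303,333),163),'ferrule',onz(g,*cB(250,330),92))
print('board corners',[onz(g,*cB(*p),86) for p in[(309,36),(411,80),(290,411),(180,367)]])
print('others',onz(g,*cB(348,210),160),onz(g,*cB(388,97),160))
for p in[(105,267),(90,418),(277,540)]:print('lookalike top?',onz(g,*cB(*p),150))
# scene-view top of pin
s=load('scene0.png')
a=s['pixels']; cv2.imwrite('pics/sB.png',cv2.cvtColor(cv2.resize(a[195:355,170:330],None,fx=3.6,fy=3.6,interpolation=cv2.INTER_CUBIC),cv2.COLOR_RGB2BGR))
E
```

```text
[array([618.8, 326.2]), array([644.8, 143.2]), array([529.7, 128.5]), array([502.7, 309.7])] mid [574.  226.9] len [np.float64(117.28424204025191), np.float64(184.85568901786084), np.float64(116.04280240925289), np.float64(183.21414110974075)]
yaw y,x 8.28200347446277 7.719986080654487
collar,hole pred [567.5 271.4] [580.5 182.4]
hub [567. 272.] ptr [584.2 285.5] 38.092311677182124 21.803944976920867
hole [580.1 181.6 105. ]
pin top [ 509.1 -174.3  163. ] ferrule [ 508.7 -170.5   92. ]
board corners [array([ 663.6, -204.9,   86. ]), array([ 641.2, -259.1,   86. ]), array([ 467.4, -192.7,   86. ]), array([ 489.1, -135.8,   86. ])]
others [ 566.3 -197.1  160. ] [ 619.9 -216.9  160. ]
lookalike top? [538.2 -85.2 150. ]
lookalike top? [468.  -78.5 150. ]
lookalike top? [ 413.4 -165.6  150. ]
```

View pics/sB.png

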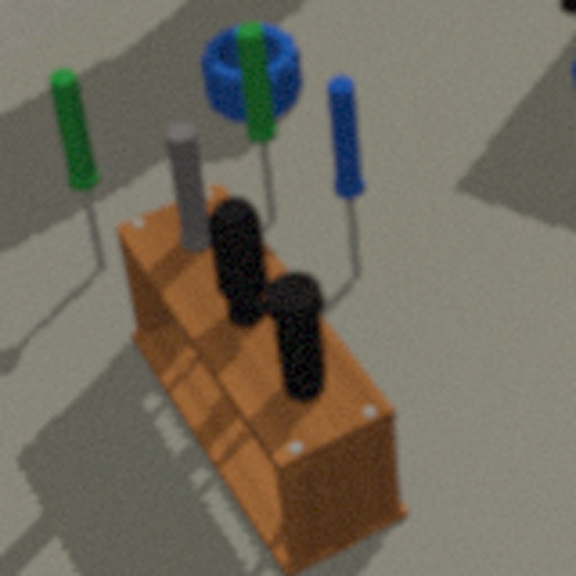

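Run:
```python
from h import *
np.set_printoptions(precision=1,suppress=True)
g=load('top0.png');s=load('scene0.png')
def tri(u,v):
    c1,d1=ray(g,*cB(*u));c2,d2=ray(s,v[0]/3.6+170-.36,v[1]/3.6+195-.36)
    A=np.stack([d1,-d2],1);k=np.linalg.lstsq(A,c2-c1,rcond=None)[0];p,q=c1+k[0]*d1,c2+k[1]*d2
    return (p+q)/2,np.linalg.norm(p-q)
for n,u,v in[('pin',(303,333),(182,132)),('blue',(105,267),(341,86)),('g1',(90,418),(251,33)),('g2',(277,540),(64,78)),('n1',(350,213),(235,210)),('n2',(388,97),(296,287))]:print(n,*tri(u,v))
print('scene pin top at 163',onz(s,182/3.6+169.64,132/3.6+194.64,163))
```

```text
pin [ 509.  -174.2  163.6] 0.47124205413082626
blue [538.  -85.9 147.2] 0.6491600848320385
g1 [467.6 -79.1 146.5] 0.23820157879240056
g2 [ 412.7 -166.6  147.5] 0.6212449529650689
n1 [ 565.2 -198.   159.5] 0.5074148241956932
n2 [ 620.7 -217.9  156.8] 0.6955356718641865
scene pin top at 163 [ 508.2 -173.9  163. ]
```

Results so far:
- The controller's yaw is about 8°.
- The collar is at (567,272), with its pointer on 3, so it needs +40° clockwise.
- The hole is at (580,182).
- The pin is at (509,-174), with its top at z 163.

I'll move above the collar first.

Request:
send_rows(
  series=[
    {"dx": -2.5, "dy": -1},
    {"dx": -6.5, "dy": -2.7},
    {"dx": -11, "dy": -4.6},
    {"dx": -15.5, "dy": -6.5},
    {"dx": -20, "dy": -8.4},
    {"dx": -24.5, "dy": -10.3},
    {"dx": -29, "dy": -12.2},
    {"dx": -33.5, "dy": -14.1},
    {"dx": -38, "dy": -16},
    {"dx": -40.8, "dy": -17.2},
  ],
)

```text
invalid input at $.series[0]: expected keys ax, ay, az, dx, dy, dz, hand
```

```bash
cat >> h.py <<'E'
from scipy.spatial.transform import Rotation as Ro
def delta(x,y,z,yaw=None):
    s=read_state(); R=Ro.from_euler('xyz',s['tool_rot'])
    print('pos',s['eef_pos'].round(1),'rot',s['tool_rot'].round(3),'F',s['force'].round(1),'w',s['width'],'t',s['clock'])
    print('shift cm',(R.inv().apply(np.array([x,y,z])-s['eef_pos'])/10).round(2))
    if yaw is not None: print('turn',(R.inv()*Ro.from_euler('xyz',[np.pi,0,yaw])).as_rotvec().round(3))
E
python3 -c "
from h import *
delta(567.3,271.7,112)"
```

```text
pos [263.5 593.6 230.5] rot [-3.14   0.     2.724] F [ 0.5 -0.1  0.7] w 85.32504887445474 t 0.1
shift cm [-40.83 -17.07  11.88]
```

Request:
send_rows(
  series=[
    {"ax": 0, "ay": 0, "az": 0, "dx": -2.5, "dy": -1, "dz": 0, "hand": 0},
    {"ax": 0, "ay": 0, "az": 0, "dx": -6.5, "dy": -2.7, "dz": 0, "hand": 0},
    {"ax": 0, "ay": 0, "az": 0, "dx": -11, "dy": -4.6, "dz": 0, "hand": 0},
    {"ax": 0, "ay": 0, "az": 0, "dx": -15.5, "dy": -6.5, "dz": 0, "hand": 0},
    {"ax": 0, "ay": 0, "az": 0, "dx": -20, "dy": -8.4, "dz": 0, "hand": 0},
    {"ax": 0, "ay": 0, "az": 0, "dx": -24.5, "dy": -10.3, "dz": 0, "hand": 0},
    {"ax": 0, "ay": 0, "az": 0, "dx": -29, "dy": -12.2, "dz": 0, "hand": 0},
    {"ax": 0, "ay": 0, "az": 0, "dx": -33.5, "dy": -14.1, "dz": 0, "hand": 0},
    {"ax": 0, "ay": 0, "az": 0, "dx": -38, "dy": -16, "dz": 0, "hand": 0},
    {"ax": 0, "ay": 0, "az": 0, "dx": -40.8, "dy": -17.1, "dz": 0, "hand": 0},
  ],
)

```text
clock: 1.1
eef_pos: [569.9, 267.4, 230.9]
tool_rot: [-3.14, 0.002, 2.719]
force: [0.7, -0.3, 0.2]
width: 85.0
gripper_force: 0.0
```

Request:
send_rows(
  series=[
    {"ax": 0, "ay": 0, "az": 0, "dx": 0, "dy": 0, "dz": 0, "hand": 0},
    {"ax": 0, "ay": 0, "az": 0, "dx": 0, "dy": 0, "dz": 0, "hand": 0},
    {"ax": 0, "ay": 0, "az": 0, "dx": 0, "dy": 0, "dz": 0, "hand": 0},
  ],
)

```text
clock: 1.4
eef_pos: [565.9, 273.9, 230.9]
tool_rot: [3.141, -0.002, 2.726]
force: [0.5, 0.3, -0.1]
width: 85.8
gripper_force: 0.0
```

```bash
python3 -c "
from h import *
delta(567.3,271.7,111,2.724);print(read_state()['qpos'].round(2))"
```

```text
pos [565.9 273.9 230.9] rot [ 3.141e+00 -2.000e-03  2.726e+00] F [ 0.5  0.3 -0.1] w 85.77544736528016 t 1.4
shift cm [-0.24 -0.14 11.99]
turn [ 0.    -0.002  0.002]
[-0.52  0.6   0.04  1.58 -0.03  0.96  0.69]
```

Request:
send_rows(
  series=[
    {"ax": 0, "ay": 0, "az": 0, "dx": 0, "dy": -0.05, "dz": 1.5, "hand": 0},
    {"ax": 0, "ay": 0, "az": 0, "dx": 0, "dy": -0.05, "dz": 3.5, "hand": 0},
    {"ax": 0, "ay": 0, "az": 0, "dx": 0, "dy": -0.05, "dz": 5.5, "hand": 0},
    {"ax": 0, "ay": 0, "az": 0, "dx": 0, "dy": -0.05, "dz": 7.5, "hand": 0},
    {"ax": 0, "ay": 0, "az": 0, "dx": 0, "dy": -0.05, "dz": 9, "hand": 0},
    {"ax": 0, "ay": 0, "az": 0, "dx": 0, "dy": -0.05, "dz": 10.2, "hand": 0},
    {"ax": 0, "ay": 0, "az": 0, "dx": 0, "dy": -0.05, "dz": 11.2, "hand": 0},
    {"ax": 0, "ay": 0, "az": 0, "dx": 0, "dy": -0.05, "dz": 12, "hand": 0},
    {"ax": 0, "ay": 0, "az": 0, "dx": 0, "dy": -0.05, "dz": 12, "hand": 0},
    {"ax": 0, "ay": 0, "az": 0, "dx": 0, "dy": -0.05, "dz": 12, "hand": 0},
  ],
)

```text
clock: 2.4
eef_pos: [567.2, 272.0, 111.6]
tool_rot: [3.141, 0.0, 2.724]
force: [0.2, 0.0, -1.2]
width: 85.5
gripper_force: 0.0
```

Request:
send_rows(
  series=[
    {"ax": 0, "ay": 0, "az": 0, "dx": 0, "dy": 0, "dz": 0, "hand": 0.3},
    {"ax": 0, "ay": 0, "az": 0, "dx": 0, "dy": 0, "dz": 0, "hand": 0.4},
    {"ax": 0, "ay": 0, "az": 0, "dx": 0, "dy": 0, "dz": 0, "hand": 0.5},
    {"ax": 0, "ay": 0, "az": 0, "dx": 0, "dy": 0, "dz": 0, "hand": 0.6},
    {"ax": 0, "ay": 0, "az": 0, "dx": 0, "dy": 0, "dz": 0, "hand": 0.8},
    {"ax": 0, "ay": 0, "az": 0, "dx": 0, "dy": 0, "dz": 0, "hand": 1},
    {"ax": 0, "ay": 0, "az": 0, "dx": 0, "dy": 0, "dz": 0, "hand": 1},
    {"ax": 0, "ay": 0, "az": 0, "dx": 0, "dy": 0, "dz": 0, "hand": 1},
  ],
)

```text
clock: 3.2
eef_pos: [567.1, 271.3, 112.2]
tool_rot: [-3.141, 0.0, 2.723]
force: [-2.3, -1.9, 4.5]
width: 42.3
gripper_force: 60.4
```

```bash
python3 -c "
from h import *
delta(567.3,271.7,111,2.724)"
```

```text
pos [567.1 271.3 112.2] rot [-3.141  0.     2.723] F [-2.3 -1.9  4.5] w 42.31533027954489 t 3.2
shift cm [-0.01  0.04  0.12]
turn [-0.     0.    -0.001]
```

Request:
send_rows(
  series=[
    {"ax": 0, "ay": 0, "az": 0.08, "dx": 0, "dy": 0, "dz": 0, "hand": 1},
    {"ax": 0, "ay": 0, "az": 0.17, "dx": 0, "dy": 0, "dz": 0, "hand": 1},
    {"ax": 0, "ay": 0, "az": 0.26, "dx": 0, "dy": 0, "dz": 0, "hand": 1},
    {"ax": 0, "ay": 0, "az": 0.35, "dx": 0, "dy": 0, "dz": 0, "hand": 1},
    {"ax": 0, "ay": 0, "az": 0.44, "dx": 0, "dy": 0, "dz": 0, "hand": 1},
    {"ax": 0, "ay": 0, "az": 0.53, "dx": 0, "dy": 0, "dz": 0, "hand": 1},
    {"ax": 0, "ay": 0, "az": 0.62, "dx": 0, "dy": 0, "dz": 0, "hand": 1},
    {"ax": 0, "ay": 0, "az": 0.7, "dx": 0, "dy": 0, "dz": 0, "hand": 1},
    {"ax": 0, "ay": 0, "az": 0.7, "dx": 0, "dy": 0, "dz": 0, "hand": 1},
    {"ax": 0, "ay": 0, "az": 0.7, "dx": 0, "dy": 0, "dz": 0, "hand": 1},
  ],
)

```text
clock: 4.2
eef_pos: [566.9, 271.2, 112.2]
tool_rot: [-3.141, 0.0, 2.024]
force: [-1.5, -1.7, 5.8]
width: 42.2
gripper_force: 60.5
```

Request:
send_rows(
  series=[
    {"ax": 0, "ay": 0, "az": 0, "dx": 0, "dy": 0, "dz": 0, "hand": 1},
    {"ax": 0, "ay": 0, "az": 0, "dx": 0, "dy": 0, "dz": 0, "hand": 0.4},
    {"ax": 0, "ay": 0, "az": 0, "dx": 0, "dy": 0, "dz": 0, "hand": 0},
    {"ax": 0, "ay": 0, "az": 0, "dx": 0, "dy": 0, "dz": 0, "hand": 0},
    {"ax": 0, "ay": 0, "az": 0, "dx": 0, "dy": 0, "dz": 0, "hand": 0},
    {"ax": 0, "ay": 0, "az": 0, "dx": 0, "dy": 0, "dz": 0, "hand": 0},
    {"ax": 0, "ay": 0, "az": 0, "dx": 0, "dy": 0, "dz": 0, "hand": 0},
  ],
)

```text
clock: 4.9
eef_pos: [567.0, 271.8, 111.3]
tool_rot: [3.142, -0.0, 2.024]
force: [0.8, -0.7, 0.5]
width: 85.8
gripper_force: 0.0
```

```bash
python3 -c "
from h import *
delta(509,-174.2,231,2.766)"
```

```text
pos [567.  271.8 111.3] rot [ 3.142 -0.     2.024] F [ 0.8 -0.7  0.5] w 85.75698354804489 t 4.9
shift cm [-37.57 -24.74 -11.97]
turn [ 0.    -0.    -0.742]
```

Request:
send_rows(
  series=[
    {"ax": 0, "ay": 0, "az": 0, "dx": 0, "dy": 0, "dz": -1.5, "hand": 0},
    {"ax": 0, "ay": 0, "az": 0, "dx": 0, "dy": 0, "dz": -4.5, "hand": 0},
    {"ax": 0, "ay": 0, "az": 0, "dx": 0, "dy": 0, "dz": -8, "hand": 0},
    {"ax": 0, "ay": 0, "az": 0, "dx": 0, "dy": 0, "dz": -11, "hand": 0},
    {"ax": 0, "ay": 0, "az": 0, "dx": -1, "dy": -0.7, "dz": -12, "hand": 0},
    {"ax": 0, "ay": 0, "az": -0.06, "dx": -3, "dy": -2, "dz": -12, "hand": 0},
    {"ax": 0, "ay": 0, "az": -0.14, "dx": -6, "dy": -4, "dz": -12, "hand": 0},
    {"ax": 0, "ay": 0, "az": -0.22, "dx": -9.5, "dy": -6.3, "dz": -12, "hand": 0},
    {"ax": 0, "ay": 0, "az": -0.3, "dx": -13, "dy": -8.6, "dz": -12, "hand": 0},
    {"ax": 0, "ay": 0, "az": -0.38, "dx": -16.5, "dy": -10.9, "dz": -12, "hand": 0},
  ],
)

```text
clock: 5.9
eef_pos: [540.1, 73.3, 231.3]
tool_rot: [-3.141, -0.0, 2.407]
force: [0.3, -1.0, 0.3]
width: 85.4
gripper_force: 0.0
```

```bash
python3 -c "
from h import *
delta(509,-174.2,231,2.766)"
```

```text
pos [540.1  73.3 231.3] rot [-3.141 -0.     2.407] F [ 0.3 -1.   0.3] w 85.4185180524286 t 5.9
shift cm [-14.29 -20.45   0.04]
turn [-0.001 -0.    -0.359]
```

Request:
send_rows(
  series=[
    {"ax": 0, "ay": 0, "az": -0.06, "dx": -2.2, "dy": -3.2, "dz": 0, "hand": 0},
    {"ax": 0, "ay": 0, "az": -0.12, "dx": -4.5, "dy": -6.5, "dz": 0, "hand": 0},
    {"ax": 0, "ay": 0, "az": -0.18, "dx": -6.9, "dy": -9.9, "dz": 0, "hand": 0},
    {"ax": 0, "ay": 0, "az": -0.24, "dx": -9.2, "dy": -13.2, "dz": 0, "hand": 0},
    {"ax": 0, "ay": 0, "az": -0.3, "dx": -11.3, "dy": -16.2, "dz": 0, "hand": 0},
    {"ax": 0, "ay": 0, "az": -0.34, "dx": -13, "dy": -18.6, "dz": 0, "hand": 0},
    {"ax": 0, "ay": 0, "az": -0.36, "dx": -14, "dy": -20.1, "dz": 0, "hand": 0},
    {"ax": 0, "ay": 0, "az": -0.36, "dx": -14.4, "dy": -20.7, "dz": 0, "hand": 0},
    {"ax": 0, "ay": 0, "az": -0.36, "dx": -14.4, "dy": -20.7, "dz": 0, "hand": 0},
    {"ax": 0, "ay": 0, "az": -0.36, "dx": -14.4, "dy": -20.7, "dz": 0, "hand": 0},
  ],
)

```text
clock: 6.9
eef_pos: [508.5, -173.0, 231.2]
tool_rot: [3.141, -0.001, 2.765]
force: [-0.9, 0.6, -0.4]
width: 85.4
gripper_force: 0.0
```

Run:
```python
from h import *
delta(509,-174.2,111,2.766)
g=snap('top','top1.png');print(proj(g,[509,-174.2,163]),proj(g,[567.3,271.7,134]))
a=cv2.imread('pics/top1.png')
A=cv2.resize(a[155:250,140:240],None,fx=5,fy=5,interpolation=cv2.INTER_CUBIC)
s=snap('scene','sc1.png');B=cv2.imread('pics/sc1.png')
B=cv2.resize(B[180:315,165:265],None,fx=3.5,fy=3.5,interpolation=cv2.INTER_CUBIC)[:475,:290]
cv2.imwrite('pics/v1.png',np.hstack([A[:472],B[:472]]))
```

```text
pos [ 508.5 -173.   231.2] rot [ 3.141e+00 -1.000e-03  2.765e+00] F [-0.9  0.6 -0.4] w 85.36004753271142 t 6.9
shift cm [-0.1  -0.1  12.02]
turn [ 0.001 -0.001 -0.001]
[[433.75054755 242.21964578]] [[171.38658156 203.45575828]]
```

View pics/v1.png

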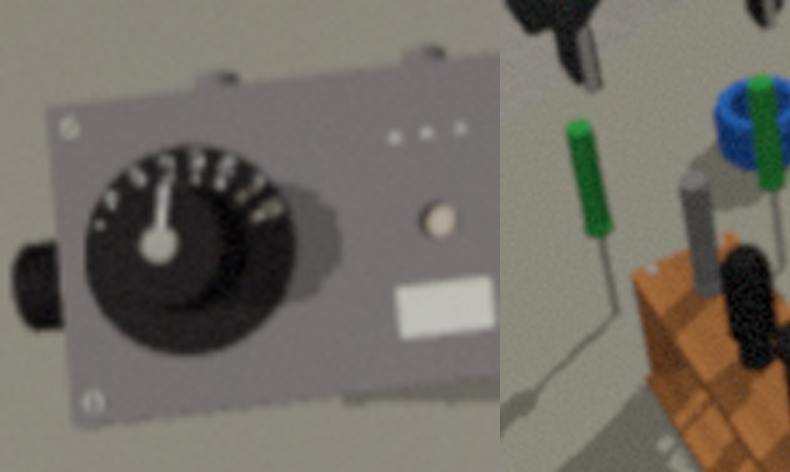

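The pointer at (166,180), hub (158,245), runs about 12° clockwise of the controller's +x, which is number 5. The gripper is above the pin, so I descend and grip.

Request:
send_rows(
  series=[
    {"ax": 0, "ay": 0, "az": 0, "dx": 0, "dy": 0, "dz": 1, "hand": 0},
    {"ax": 0, "ay": 0, "az": 0, "dx": 0, "dy": 0, "dz": 2.5, "hand": 0},
    {"ax": 0, "ay": 0, "az": 0, "dx": 0, "dy": 0, "dz": 4, "hand": 0},
    {"ax": 0, "ay": 0, "az": 0, "dx": 0, "dy": 0, "dz": 5.5, "hand": 0},
    {"ax": 0, "ay": 0, "az": 0, "dx": 0, "dy": 0, "dz": 7, "hand": 0},
    {"ax": 0, "ay": 0, "az": 0, "dx": 0, "dy": 0, "dz": 8.5, "hand": 0},
    {"ax": 0, "ay": 0, "az": 0, "dx": 0, "dy": 0, "dz": 10, "hand": 0},
    {"ax": 0, "ay": 0, "az": 0, "dx": 0, "dy": 0, "dz": 11.2, "hand": 0},
    {"ax": 0, "ay": 0, "az": 0, "dx": 0, "dy": 0, "dz": 12, "hand": 0},
    {"ax": 0, "ay": 0, "az": 0, "dx": 0, "dy": 0, "dz": 12, "hand": 0},
  ],
)

```text
clock: 8.0
eef_pos: [507.8, -173.7, 110.1]
tool_rot: [-3.141, -0.002, 2.764]
force: [-0.6, -0.4, -0.1]
width: 85.8
gripper_force: 0.0
```

Request:
send_rows(
  series=[
    {"ax": 0, "ay": 0, "az": 0, "dx": 0, "dy": 0, "dz": 0, "hand": 0.3},
    {"ax": 0, "ay": 0, "az": 0, "dx": 0, "dy": 0, "dz": 0, "hand": 0.6},
    {"ax": 0, "ay": 0, "az": 0, "dx": 0, "dy": 0, "dz": 0, "hand": 0.7},
    {"ax": 0, "ay": 0, "az": 0, "dx": 0, "dy": 0, "dz": 0, "hand": 0.75},
    {"ax": 0, "ay": 0, "az": 0, "dx": 0, "dy": 0, "dz": 0, "hand": 0.8},
    {"ax": 0, "ay": 0, "az": 0, "dx": 0, "dy": 0, "dz": 0, "hand": 0.85},
    {"ax": 0, "ay": 0, "az": 0, "dx": 0, "dy": 0, "dz": 0, "hand": 0.9},
    {"ax": 0, "ay": 0, "az": 0, "dx": 0, "dy": 0, "dz": 0, "hand": 1},
    {"ax": 0, "ay": 0, "az": 0, "dx": 0, "dy": 0, "dz": 0, "hand": 1},
    {"ax": 0, "ay": 0, "az": 0, "dx": 0, "dy": 0, "dz": 0, "hand": 1},
  ],
)

```text
clock: 9.0
eef_pos: [508.7, -174.3, 111.6]
tool_rot: [3.141, 0.0, 2.764]
force: [-1.4, -0.3, 5.4]
width: 13.9
gripper_force: 58.6
```

```bash
python3 -c "
from h import *
delta(509,-174.2,231,2.766);print(read_state()['torque'])"
```

```text
pos [ 508.7 -174.3  111.6] rot [3.141 0.    2.764] F [-1.4 -0.3  5.4] w 13.908497026042774 t 9.0
shift cm [ -0.03   0.02 -11.94]
turn [ 0.     0.    -0.002]
[0.11613452 0.17796315 0.020474  ]
```

Request:
send_rows(
  series=[
    {"ax": 0, "ay": 0, "az": 0, "dx": 0, "dy": 0, "dz": -0.5, "hand": 1},
    {"ax": 0, "ay": 0, "az": 0, "dx": 0, "dy": 0, "dz": -1.5, "hand": 1},
    {"ax": 0, "ay": 0, "az": 0, "dx": 0, "dy": 0, "dz": -3, "hand": 1},
    {"ax": 0, "ay": 0, "az": 0, "dx": 0, "dy": 0, "dz": -5, "hand": 1},
    {"ax": 0, "ay": 0, "az": 0, "dx": 0, "dy": 0, "dz": -7, "hand": 1},
    {"ax": 0, "ay": 0, "az": 0, "dx": 0, "dy": 0, "dz": -9, "hand": 1},
    {"ax": 0, "ay": 0, "az": 0, "dx": 0, "dy": 0, "dz": -11, "hand": 1},
    {"ax": 0, "ay": 0, "az": 0, "dx": 0, "dy": 0, "dz": -13, "hand": 1},
    {"ax": 0, "ay": 0, "az": 0, "dx": 0, "dy": 0, "dz": -14.6, "hand": 1},
    {"ax": 0, "ay": 0, "az": 0, "dx": 0, "dy": 0, "dz": -15.5, "hand": 1},
  ],
)

```text
clock: 10.0
eef_pos: [509.0, -174.4, 268.1]
tool_rot: [3.141, 0.002, 2.764]
force: [0.3, -0.5, -0.4]
width: 14.4
gripper_force: 58.4
```

```bash
python3 -c "
from h import *
delta(580.2,182,266,2.766)"
```

```text
pos [ 509.  -174.4  268.1] rot [3.141e+00 2.000e-03 2.764e+00] F [ 0.3 -0.5 -0.4] w 14.414091514022623 t 10.0
shift cm [ 6.53 35.76  0.21]
turn [ 0.     0.002 -0.002]
```

Request:
send_rows(
  series=[
    {"ax": 0, "ay": 0, "az": 0, "dx": 0.3, "dy": 1.5, "dz": 0, "hand": 1},
    {"ax": 0, "ay": 0, "az": 0, "dx": 0.8, "dy": 4.5, "dz": 0, "hand": 1},
    {"ax": 0, "ay": 0, "az": 0, "dx": 1.5, "dy": 8.5, "dz": 0, "hand": 1},
    {"ax": 0, "ay": 0, "az": 0, "dx": 2.3, "dy": 12.5, "dz": 0, "hand": 1},
    {"ax": 0, "ay": 0, "az": 0, "dx": 3, "dy": 16.5, "dz": 0, "hand": 1},
    {"ax": 0, "ay": 0, "az": 0, "dx": 3.8, "dy": 20.5, "dz": 0, "hand": 1},
    {"ax": 0, "ay": 0, "az": 0, "dx": 4.5, "dy": 24.5, "dz": 0, "hand": 1},
    {"ax": 0, "ay": 0, "az": 0, "dx": 5.2, "dy": 28.5, "dz": 0, "hand": 1},
    {"ax": 0, "ay": 0, "az": 0, "dx": 5.9, "dy": 32.2, "dz": 0, "hand": 1},
    {"ax": 0, "ay": 0, "az": 0, "dx": 6.4, "dy": 34.8, "dz": 0, "hand": 1},
  ],
)

```text
clock: 11.0
eef_pos: [576.0, 177.8, 265.0]
tool_rot: [3.141, -0.003, 2.768]
force: [0.2, 0.1, -1.0]
width: 14.2
gripper_force: 58.4
```

Request:
send_rows(
  series=[
    {"ax": 0, "ay": 0, "az": 0, "dx": 0.1, "dy": 0.9, "dz": 0.5, "hand": 1},
    {"ax": 0, "ay": 0, "az": 0, "dx": 0.1, "dy": 0.9, "dz": 1.5, "hand": 1},
    {"ax": 0, "ay": 0, "az": 0, "dx": 0.1, "dy": 0.9, "dz": 2.5, "hand": 1},
    {"ax": 0, "ay": 0, "az": 0, "dx": 0.1, "dy": 0.9, "dz": 3.5, "hand": 1},
    {"ax": 0, "ay": 0, "az": 0, "dx": 0.1, "dy": 0.9, "dz": 4.3, "hand": 1},
    {"ax": 0, "ay": 0, "az": 0, "dx": 0.1, "dy": 0.9, "dz": 4.8, "hand": 1},
    {"ax": 0, "ay": 0, "az": 0, "dx": 0.1, "dy": 0.9, "dz": 4.8, "hand": 1},
    {"ax": 0, "ay": 0, "az": 0, "dx": 0.1, "dy": 0.9, "dz": 4.8, "hand": 1},
    {"ax": 0, "ay": 0, "az": 0, "dx": 0.1, "dy": 0.9, "dz": 4.8, "hand": 1},
    {"ax": 0, "ay": 0, "az": 0, "dx": 0.1, "dy": 0.9, "dz": 4.8, "hand": 1},
  ],
)

```text
clock: 12.0
eef_pos: [580.1, 181.6, 218.8]
tool_rot: [3.141, 0.001, 2.764]
force: [-0.2, -0.3, 0.3]
width: 14.5
gripper_force: 58.5
```

Run:
```python
from h import *
delta(580.2,182,266,2.766)
p=read_state()['eef_pos']
g=snap('top','top2.png');s=snap('scene','sc2.png')
for n,i in(('top',g),('scene',s)): print(n,'tip,ferrule',proj(i,[p-[0,0,95],p-[0,0,22]]),'hole',proj(i,[580.2,182,105]))
o=[]
for n,i in(('top2',g),('sc2',s)):
    q=proj(i,[580.2,182,125])[0].astype(int);a=cv2.imread(f'pics/{n}.png');x,y=q-[33,38];print(n,'crop org',x,y)
    o.append(cv2.resize(a[y:y+66,x:x+66],None,fx=6,fy=6,interpolation=cv2.INTER_CUBIC))
cv2.imwrite('pics/v2.png',np.hstack(o))
```

```text
pos [580.1 181.6 218.8] rot [3.141e+00 1.000e-03 2.764e+00] F [-0.2 -0.3  0.3] w 14.47730097297845 t 12.0
shift cm [-0.    0.04 -4.72]
turn [ 0.001  0.001 -0.002]
top tip,ferrule [[225.09268513 197.64353916]
 [213.93267587 193.22088866]] hole [[227.36823361 198.54983131]]
scene tip,ferrule [[356.62549171 170.34816762]
 [358.21561296 142.27182782]] hole [[356.3689714  177.15283474]]
top2 crop org 191 159
sc2 crop org 323 131
```

View pics/v2.png

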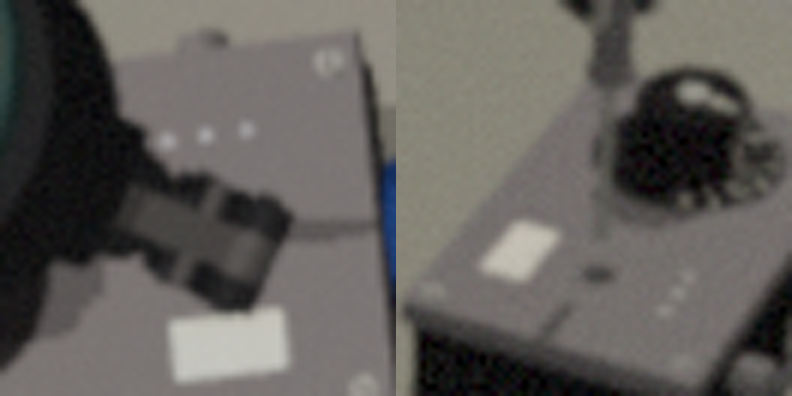

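The scene view shows the shaft tip at crop (600,238), exactly as predicted, and the hole at (598,274), slightly above its prediction. I'll measure the hole centre by mask in both clear images.

Run:
```python
from h import *
np.set_printoptions(precision=2,suppress=True)
for fn in('scene0.png','sc2.png'):
    s=load(fn);a=cv2.cvtColor(s['pixels'],cv2.COLOR_RGB2GRAY).astype(float)
    x,y=351,172;w=a[y:y+9,x:x+11];bg=np.median(a[168:186,345:368]);d=np.clip(bg-12-w,0,None)
    print(fn,bg);print(w.astype(int))
    vv,uu=np.mgrid[y:y+9,x:x+11];u,v=(uu*d).sum()/d.sum(),(vv*d).sum()/d.sum();print(u,v,onz(s,u,v,105))
g=load('top0.png');a=g['pixels'].max(2).astype(int);print(a[194:205,222:235])
s=load('scene0.png');ring=lambda i,z:proj(i,[[580.2+6*np.cos(t),182+6*np.sin(t),z] for t in np.arange(0,6.28,.785)])
print(ring(s,105));print(ring(g,105));print(proj(g,[580.2,182,93]))
```

```text
scene0.png 112.0
[[112 107 110 112 112 111 114 112 113 115 115]
 [110 114 111 111 112 107 111 114 112 113 111]
 [113 110 112 108 105 106 108 103 109 112 112]
 [109 109 106  96  93  88  91  93 106 110 113]
 [112 109 104  88  74  71  71  80  92 106 110]
 [109 109 100  90  75  63  72  81 100 109 114]
 [109 106 106 104  96  95  95  98 107 111 112]
 [111 111 110 114 108 109 108 110 108 111 112]
 [113 110 113 113 110 114 113 113 112 112 113]]
356.258389261745 176.3758389261745 [578.41 184.43 105.  ]
sc2.png 112.0
[[110 108 113 113 115 114 112 113 110 112 112]
 [112 110 112 112 111 111 112 110 113 109 114]
 [113 111 111 110 106 107 106 110 112 114 109]
 [112 110 105 101  88  89  90  99 103 108 114]
 [115 112 107  85  75  70  70  77  98 107 116]
 [109 107 101  92  75  74  72  82  96 112 115]
 [114 108 110 104  99  95  99 103 107 112 112]
 [110 110 111 110 108 109 111 112 112 113 115]
 [112 111 113 116 112 118 112 113 111 114 112]]
356.22545454545457 176.32363636363635 [578.24 184.56 105.  ]
[[116 115 115 113 113 112 111 115 116 115 114 114 115]
 [114 116 111 103  97 101 113 118 114 116 115 115 113]
 [115 111  98  85  99 128 145 143 125 115 113 115 114]
 [114 105  82  83 131 160 168 164 144 117 110 114 115]
 [112  97  74 109 154 171 171 170 151 116 109 114 115]
 [114  98  78 123 161 170 172 169 149 113 109 114 115]
 [113 104  83 115 156 169 171 164 138 113 111 115 115]
 [114 109  97 100 138 157 156 144 124 113 113 115 115]
 [113 112 110 103 114 129 130 122 115 117 116 116 116]
 [116 116 114 114 113 114 114 117 116 116 116 116 114]
 [116 114 113 116 112 115 114 115 116 115 118 115 115]]
[[358.65 178.04]
 [358.97 176.89]
 [357.77 175.89]
 [355.76 175.63]
 [354.1  176.26]
 [353.77 177.42]
 [354.95 178.42]
 [356.98 178.68]]
[[227.5  195.26]
 [225.12 196.18]
 [224.06 198.49]
 [224.93 200.83]
 [227.23 201.85]
 [229.61 200.93]
 [230.68 198.62]
 [229.81 196.27]]
[[228.88 199.15]]
```

Request:
send_rows(
  series=[
    {"ax": 0, "ay": 0, "az": 0, "dx": 0.15, "dy": 0.14, "dz": 0, "hand": 1},
    {"ax": 0, "ay": 0, "az": 0, "dx": 0.15, "dy": 0.14, "dz": 0.3, "hand": 1},
    {"ax": 0, "ay": 0, "az": 0, "dx": 0.15, "dy": 0.14, "dz": 0.6, "hand": 1},
    {"ax": 0, "ay": 0, "az": 0, "dx": 0.15, "dy": 0.14, "dz": 0.9, "hand": 1},
    {"ax": 0, "ay": 0, "az": 0, "dx": 0.15, "dy": 0.14, "dz": 1.2, "hand": 1},
    {"ax": 0, "ay": 0, "az": 0, "dx": 0.15, "dy": 0.14, "dz": 1.5, "hand": 1},
    {"ax": 0, "ay": 0, "az": 0, "dx": 0.15, "dy": 0.14, "dz": 1.7, "hand": 1},
    {"ax": 0, "ay": 0, "az": 0, "dx": 0.15, "dy": 0.14, "dz": 1.9, "hand": 1},
    {"ax": 0, "ay": 0, "az": 0, "dx": 0.15, "dy": 0.14, "dz": 2.1, "hand": 1},
    {"ax": 0, "ay": 0, "az": 0, "dx": 0.15, "dy": 0.14, "dz": 2.1, "hand": 1},
  ],
)

```text
clock: 13.1
eef_pos: [578.8, 183.3, 197.0]
tool_rot: [-3.141, -0.0, 2.764]
force: [-0.7, 0.1, -0.9]
width: 14.2
gripper_force: 58.5
```

Request:
send_rows(
  series=[
    {"ax": 0, "ay": 0, "az": 0, "dx": 0, "dy": 0, "dz": 0.1, "hand": 1},
    {"ax": 0, "ay": 0, "az": 0, "dx": 0, "dy": 0, "dz": 0.2, "hand": 1},
    {"ax": 0, "ay": 0, "az": 0, "dx": 0, "dy": 0, "dz": 0.3, "hand": 1},
    {"ax": 0, "ay": 0, "az": 0, "dx": 0, "dy": 0, "dz": 0.4, "hand": 1},
    {"ax": 0, "ay": 0, "az": 0, "dx": 0, "dy": 0, "dz": 0.4, "hand": 1},
    {"ax": 0, "ay": 0, "az": 0, "dx": 0, "dy": 0, "dz": 0.4, "hand": 1},
    {"ax": 0, "ay": 0, "az": 0, "dx": 0, "dy": 0, "dz": 0.4, "hand": 1},
  ],
)

```text
clock: 13.8
eef_pos: [579.0, 183.4, 193.3]
tool_rot: [3.141, 0.0, 2.764]
force: [-1.0, -0.2, 0.2]
width: 14.4
gripper_force: 58.5
```

Run:
```python
from h import *
delta(579.2,183.5,190)
i=snap('scene','sc3.png');p=read_state()['eef_pos'];print(proj(i,[p-[0,0,95],[579.2,183.5,105]]))
a=cv2.imread('pics/sc3.png');cv2.imwrite('pics/v3.png',cv2.resize(a[135:200,320:395],None,fx=8,fy=8,interpolation=cv2.INTER_CUBIC))
```

```text
pos [579.  183.4 193.3] rot [3.141 0.    2.764] F [-1.  -0.2  0.2] w 14.393195467452545 t 13.8
shift cm [-0.01  0.02  0.33]
[[356.09462681 179.08587073]
 [356.3412873  176.68858363]]
```

View pics/v3.png

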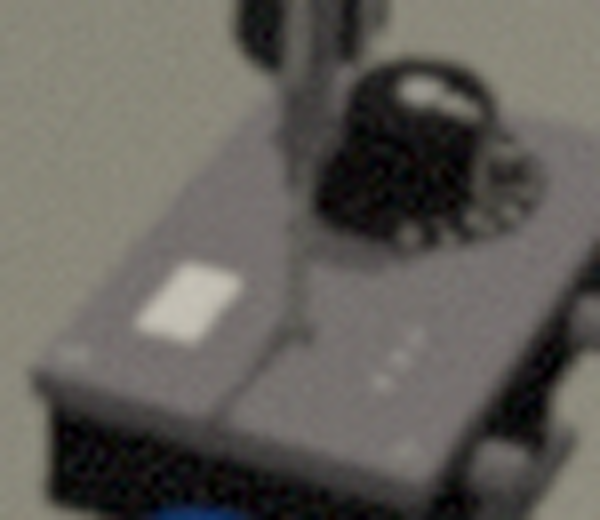

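The shaft enters the hole at crop (297,330) with no contact force. Tip is at about z 98, below the cover face. Pressing now, slowly.

Request:
send_rows(
  series=[
    {"ax": 0, "ay": 0, "az": 0, "dx": 0, "dy": 0, "dz": 0.15, "hand": 1},
    {"ax": 0, "ay": 0, "az": 0, "dx": 0, "dy": 0, "dz": 0.3, "hand": 1},
    {"ax": 0, "ay": 0, "az": 0, "dx": 0, "dy": 0, "dz": 0.45, "hand": 1},
    {"ax": 0, "ay": 0, "az": 0, "dx": 0, "dy": 0, "dz": 0.6, "hand": 1},
    {"ax": 0, "ay": 0, "az": 0, "dx": 0, "dy": 0, "dz": 0.7, "hand": 1},
    {"ax": 0, "ay": 0, "az": 0, "dx": 0, "dy": 0, "dz": 0.8, "hand": 1},
    {"ax": 0, "ay": 0, "az": 0, "dx": 0, "dy": 0, "dz": 0.8, "hand": 1},
    {"ax": 0, "ay": 0, "az": 0, "dx": 0, "dy": 0, "dz": 0.8, "hand": 1},
    {"ax": 0, "ay": 0, "az": 0, "dx": 0, "dy": 0, "dz": 0.8, "hand": 1},
  ],
)

```text
clock: 14.75
eef_pos: [579.1, 183.4, 185.5]
tool_rot: [3.141, 0.0, 2.764]
force: [-0.8, -0.4, 2.8]
width: 14.5
gripper_force: 58.9
```

Request:
send_rows(
  series=[
    {"ax": 0, "ay": 0, "az": 0, "dx": 0, "dy": 0, "dz": 0.1, "hand": 1},
    {"ax": 0, "ay": 0, "az": 0, "dx": 0, "dy": 0, "dz": 0.2, "hand": 1},
    {"ax": 0, "ay": 0, "az": 0, "dx": 0, "dy": 0, "dz": 0.2, "hand": 1},
    {"ax": 0, "ay": 0, "az": 0, "dx": 0, "dy": 0, "dz": 0.2, "hand": 1},
    {"ax": 0, "ay": 0, "az": 0, "dx": 0, "dy": 0, "dz": 0.2, "hand": 1},
  ],
)

```text
clock: 15.25
eef_pos: [579.1, 183.4, 183.5]
tool_rot: [3.141, 0.0, 2.764]
force: [-1.0, -2.0, 5.4]
width: 14.1
gripper_force: 59.1
```

Request:
send_rows(
  series=[
    {"ax": 0, "ay": 0, "az": 0, "dx": 0, "dy": 0, "dz": 0.1, "hand": 1},
    {"ax": 0, "ay": 0, "az": 0, "dx": 0, "dy": 0, "dz": 0.2, "hand": 1},
    {"ax": 0, "ay": 0, "az": 0, "dx": 0, "dy": 0, "dz": 0.2, "hand": 1},
    {"ax": 0, "ay": 0, "az": 0, "dx": 0, "dy": 0, "dz": 0.2, "hand": 1},
    {"ax": 0, "ay": 0, "az": 0, "dx": 0, "dy": 0, "dz": 0.2, "hand": 1},
  ],
)

```text
clock: 15.75
eef_pos: [579.7, 183.5, 183.1]
tool_rot: [3.14, 0.002, 2.764]
force: [-2.7, -1.8, 14.2]
width: 14.3
gripper_force: 60.1
```

Request:
send_rows(
  series=[
    {"ax": 0, "ay": 0, "az": 0, "dx": 0, "dy": 0, "dz": 0.1, "hand": 1},
    {"ax": 0, "ay": 0, "az": 0, "dx": 0, "dy": 0, "dz": 0.1, "hand": 1},
    {"ax": 0, "ay": 0, "az": 0, "dx": 0, "dy": 0, "dz": 0.1, "hand": 1},
    {"ax": 0, "ay": 0, "az": 0, "dx": 0, "dy": 0, "dz": 0.1, "hand": 1},
  ],
)

```text
clock: 16.15
eef_pos: [580.0, 183.5, 182.8]
tool_rot: [3.14, 0.002, 2.764]
force: [-2.8, -2.6, 18.0]
width: 14.2
gripper_force: 60.7
```

The button is at its hard stop: TCP z 183 as predicted, 18 N. The grip is firm, so I'm handing the job in.

```bash
python3 -c "
from h import *
delta(579.2,183.5,183);print(finish_job())"
```

```text
pos [580.  183.5 182.8] rot [3.140e+00 2.000e-03 2.764e+00] F [-2.8 -2.6 18. ] w 14.173780237838075 t 16.15
shift cm [ 0.07 -0.03 -0.02]
the job is handed in; nothing more can be done
None
```

I turned the collar clockwise from 3 to 5, then pressed the reset button to its hard stop with the reset pin (about 18 N), and handed the job in at 16 s with the pin still gripped and the button held down; no verdict came back.

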